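# Put up a hook-in shelf bracket and stand the bottle on it

### The job

Put up the small steel shelf on the slotted stand: pass its two claws through the upper pair of slots, let it down so that they hook behind the uprights, and press down on the pad at its back until it is fully home and the spring catch locks it. Then stand the small brown bottle upright on the rimmed end of the shelf and leave it there. Never lay the bottle over, and do not knock over the jar or the mug.

Things in the scene. Friction and masses are not known exactly. Their poses are not given: they have to be found in the camera images.
- stand: Fixed stand, 148 mm high: two grey slotted uprights on a dark base plate (8 mm thick, x -20 to 90, y +-80 mm). Place and yaw vary. Origin on the worktop under the middle between the uprights' front faces; z up, x into the stand (the way the claws go in); front faces at x = 0. Uprights 30 mm wide, centred at y = +-45 mm.
- stand_slots (a point): Middle between the two upper slots, on the front faces, 121 mm above the worktop. Each upper slot is 14 mm wide (at y = +-45 mm), from z = 102 to 140 mm, through a face 5 mm thick, hollow behind. Lower slots, not used, are at z = 48 to 86 mm.
- stand_seat (a point): 60 mm above the stand's origin, axes as the stand's: where the bracket's origin lies, axes parallel, when it is home in the upper slots.
- catch (a joint): Spring catch midway between the uprights: 0 = sprung out, 4 mm proud of the faces; grows to 0.007 m as pushed in. Slope on top, flat below. The bracket's lower edge meets the slope about 14 mm above home and must be pressed past it with 5 to 15 N (its weight is too little); at home the catch springs out over the edge's lip, reads 0 again, and the bracket cannot be lifted.
- bracket: Loose steel shelf bracket, 0.13 to 0.24 kg, on the worktop the right way up, yaw within 0.5 rad. Origin: bottom of the back plate, middle of its rear face; x to the rear (claws), z up. Back plate 110 mm wide (y), 80 high, x = -10 to 0. A floor 64 mm wide, 5 thick, runs forward to x = -138 mm: grip rib first, rimmed shelf at the outer end.
- bracket_claws (a point): Middle between the two claws, on the back plate's rear face, 46 mm above its bottom. Claws 8 mm wide at y = +-45 mm: neck z = 42 to 50 mm, back to x = 13; hook at x = 6.5 to 13 mm, down to z = 22 mm (z from the bracket's origin). They pass the upper slots only with the bracket 20 to 30 mm above home; then lower it so that the hooks drop behind the faces.
- bracket_rib (a point): Where to pinch the bracket from above: on the upright grip rib, 13 mm under its top, 46 mm in front of the rear face, 42 mm above the bottom. The rib is 12 mm thick (bracket's y), runs from x = -10 to -73 mm, top at z = 55 mm.
- bracket_pad (a point): Middle of the top of the black thumb pad on the bracket's back plate, 22 mm (x) by 50 mm (y); 80 mm above the bracket's origin, 13 mm in front of its rear face. Press down here; it lies between the uprights, at home 8 mm below their tops.
- bracket_shelf (a point): Middle of the square shelf's floor (upper side) at the bracket's outer end: 106 mm in front of the rear face, 5 mm above the bottom. 58 by 58 mm inside a rim 5 mm high. When hung, the shelf sags forward by about 0.04 rad (play in the claws).
- brown_bottle: Small brown glass bottle with black cap, 0.13 kg, 41 mm in diameter, 98 mm high, standing upright. The cap is 32 mm in diameter and is its top 16 mm. Origin at the middle of its underside, z up.
- shot_jar: Wide jar with pale lid, 74 mm in diameter, 116 mm high, 0.9 kg, standing to the left of the stand. A bystander. Origin at the middle of its underside, z up.
- mug: White spotted mug, 82 mm in diameter with handle, 91 mm high, standing to the right of the stand. A bystander. Origin at its underside, z up.

How it is judged:
By the outcome, as a careful person would: the job done as asked, in the order asked, and still so for the second after the job is handed in, with the robot touching nothing.
It also fails if it takes over 64 s, if anything falls off the work surface, if the arm or the gripper's body presses on something with over 40 N, if the wrist force passes 120 N, or if a joint passes its speed limit or range.

### The arm

A 6-joint arm with a two-finger parallel gripper is mounted at the origin on a cart in front of the work surface, level with it; the furniture and walls round the work are solid. World frame = base frame: x ahead of the robot, y to its left, z up, the work surface at z = 0. Lengths are in m, angles in rad, forces in N, time in s.
With the tool pointing down it reaches from about 0.425 to 1.125 m from the base axis. Payload 14.9 kg.
Tool frame: the origin (TCP) lies at the very end of the fingers, on their centre line; the grasp point (between the pads) lies 19 mm behind it (manip.grasp_offset is the z of the grasp point in the tool frame, in m); z points along the fingers, x is the direction in which the jaws open and shut, and the axes are right-handed (so a half turn about z gives the same grasp; the last joint's range is limited). The gripper opens to 91 mm and grips with 3 to 60 N. Pads are 32 mm wide; open, the fingers measure 118 mm over their backs; the gripper's body (76 mm by 178 mm) begins 60 mm behind the grasp point.
Start: joints at [1.132, 0.379, 1.734, -0, 1.028, -0.033], TCP at [0.276, 0.643, 0.214] pointing down, gripper open.
Joint ranges: [-2.77, 2.77], [-0.74, 2.19], [0, 2.66], [-1.06, 4.2], [0.31, 2.87], [-3.08, 3.08]. Speed limits (rad/s): [1.89, 1.89, 2.39, 3.14, 3.14, 3.14].

### API

Orientations are given as [roll, pitch, yaw] about the fixed x, y, z axes, in that order (R = Rz(yaw) Ry(pitch) Rx(roll)).
In Python, from bench import observe, imaging, manip, nets gives the robot as it stands.
- The arm moves only by the tool arm_command, never from a script. Its argument "increments" is a list of rows, each a list of 2 entries, a list of its own where there are three numbers: the shift along the tool's x, y, z in m, then the turn about the tool's z in rad. In form: [[[tx, ty, tz], twist], ...]. A call has 1 to 5 rows; each row shifts and turns the commanded pose from where the row before left it, along the tool's axes as they then stand; what a row does not reach is not made up. A row lasts 1/12 s, in which the tool goes at most 41.7 mm and 7.16 degrees, less where a joint would pass 70% of its speed; a pose out of reach is approached as far as the arm can. A call with a gripper value outside its range is refused whole. "fingers" is the gripper's target within -1 to 1 (shut at 1, half-way at 0, fully open at -1), set as the call begins (left out, the last holds). The fingers move at their own pace and stop on an object; the grip force is fixed at half the most. Time passes only in rows, so rows that do not move let the fingers close. It gives the time, the measured TCP pose, the force and the opening at its end, in the units of the state.
- observe(): the state, without advancing time (a new reading comes with each control period).
- imaging.grab_frame(name): name is "side" or "top"; returns a dict with "pixels" (400x640x3 uint8, red, green, blue), "intrinsics" (3x3 intrinsics, pixels), "R" (3x3) and "t" (3): a world point X has camera coordinates R X + t. Camera axes: x right, y down, z forward; pixel columns grow to the right and rows downward; lengths in m; the calibration is good to about 2 mm. A picture is of the moment at which its call begins. There is no depth.
- manip.finish_job(): hands the job in, once; it reports no verdict.
Trained networks look in a picture, given as the dict that the camera call returned (one of the last four; its "shot" number tells which), for a name from the list of things; names that differ only in an ending like _2 or _b are one class to them, and where a whole thing is asked for, a point or a joint stands for the part that bears it (a point fixed in the world has none). Each returns a list of dicts, best first, with "score" (0 to 1); they miss things now and then, are a little off and sometimes report something else, mostly with a low value. They report only what shows in the picture. A call takes as long as a camera call.
- nets.boxes_of(picture, name): "bbox" ([left, top, width, height] in pixels, round what is visible of it).
The state is a dict: "clock": time; "joints": joint angles; "joint_velocities": joint speeds; "joint_torque": joint torques, N m; "eef_pos": TCP position; "tcp_rot": TCP orientation; "ft_force": force on the tool from outside, world axes, zero at the start; "wrist_torque": the same for the moment, N m; "finger_gap": opening from 0.0 (shut) to 1.0 (fully open).
Only numpy, scipy, OpenCV 4.12 (cv2) and the standard library are available. Lean on these libraries where they do the work, as an engineer would, in place of code of your own. Each camera call takes 0.05 s, during which the arm holds its last target. There are 200 camera calls.

## Working session

There is one attempt and no reset: what is moved stays moved. The work goes in short steps, Python scripts to look and compute and a tool call to move; the robot and the scene stay as the last step left them, time stands still between calls to the robot, and variables do not carry over. Pictures are saved under pics/ and viewed, about 8 in all and at most 12, crops included, and the job is handed in when it is done.

Besides the shell and the picture viewer there is one more tool, called after "Request:" as name(argument=value, ...), one argument or row to a line, values as JSON. arm_command: Moves the arm, as the interface text tells. Its arguments: {"type":"object","properties":{"increments":{"type":"array"},"fingers":{"type":"number"}},"required":["increments"]}

```bash
ls; mkdir -p pics
python3 - <<'E'
from bench import observe, imaging, manip, nets
import cv2,numpy as np
s=observe();print({k:np.round(v,3).tolist() for k,v in s.items()}, manip.grasp_offset)
for c in("top","side"):
    p=imaging.grab_frame(c);cv2.imwrite(f"pics/{c}0.png",p["pixels"][:,:,::-1])
    print(c,np.round(p["intrinsics"],1).tolist(),np.round(p["R"],4).tolist(),np.round(p["t"],4).tolist(), "cam",np.round(-p["R"].T@p["t"],3))
    for n in("stand","bracket","bracket_pad","bracket_rib","bracket_shelf","brown_bottle","shot_jar","mug","catch"):
        print(n,[(np.round(d["bbox"]).tolist(),round(d["score"],2)) for d in nets.boxes_of(p,n)[:2]])
E
```

```text
pics
{'clock': 0.0, 'joints': [1.132, 0.379, 1.735, 0.0, 1.029, -0.033], 'joint_velocities': [-0.0, 0.001, -0.001, -0.0, 0.0, -0.001], 'joint_torque': [0.002, -76.37, -43.439, 0.065, 0.042, -0.0], 'eef_pos': [0.276, 0.643, 0.213], 'tcp_rot': [-3.142, 0.001, 1.165], 'ft_force': [0.489, 0.528, 0.702], 'wrist_torque': [-0.001, -0.014, 0.01], 'finger_gap': 1.0} -0.0188
top [[406.1, 0.0, 323.6], [0.0, 406.1, 196.3], [0.0, 0.0, 1.0]] [[0.0226, -0.9997, 0.009], [-0.9852, -0.0238, -0.1698], [0.1699, -0.005, -0.9854]] [-0.014, 0.5542, 1.1994] cam [0.342 0.005 1.276]
stand [([292.0, 140.0, 54.0, 39.0], 0.72), ([364.0, 209.0, 36.0, 48.0], 0.16)]
bracket []
bracket_pad [([360.0, 210.0, 41.0, 48.0], 0.98)]
bracket_rib [([361.0, 208.0, 39.0, 51.0], 0.88)]
bracket_shelf [([357.0, 210.0, 44.0, 51.0], 0.81)]
brown_bottle [([245.0, 205.0, 18.0, 17.0], 0.64)]
shot_jar [([211.0, 150.0, 32.0, 35.0], 0.57), ([289.0, 143.0, 54.0, 34.0], 0.18)]
mug [([396.0, 154.0, 39.0, 28.0], 0.68)]
catch [([313.0, 160.0, 8.0, 7.0], 0.36)]
side [[412.4, 0.0, 316.0], [0.0, 412.4, 201.4], [0.0, 0.0, 1.0]] [[0.7494, 0.6621, -0.0023], [0.5311, -0.6032, -0.595], [-0.3954, 0.4447, -0.8037]] [-0.4046, -0.224, 1.4757] cam [ 1.006 -0.523  1.052]
stand [([328.0, 198.0, 58.0, 74.0], 0.78)]
bracket [([225.0, 224.0, 56.0, 47.0], 0.92)]
bracket_pad [([227.0, 223.0, 56.0, 44.0], 0.6)]
bracket_rib [([225.0, 223.0, 55.0, 45.0], 0.91)]
bracket_shelf [([226.0, 224.0, 55.0, 45.0], 0.58)]
brown_bottle [([345.0, 150.0, 12.0, 27.0], 0.66)]
shot_jar [([388.0, 146.0, 27.0, 42.0], 0.96)]
mug [([255.0, 284.0, 49.0, 45.0], 0.7), ([229.0, 222.0, 54.0, 44.0], 0.22)]
catch []
```

Run:
```python
import cv2
a=cv2.imread("pics/top0.png")[120:280,200:450];cv2.imwrite("pics/topc.png",cv2.resize(a,None,fx=3.2,fy=3.2,interpolation=cv2.INTER_CUBIC))
a=cv2.imread("pics/side0.png")[135:335,210:430];cv2.imwrite("pics/sidec.png",cv2.resize(a,None,fx=3,fy=3,interpolation=cv2.INTER_CUBIC))
```

```text
(no output)
```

View pics/topc.png

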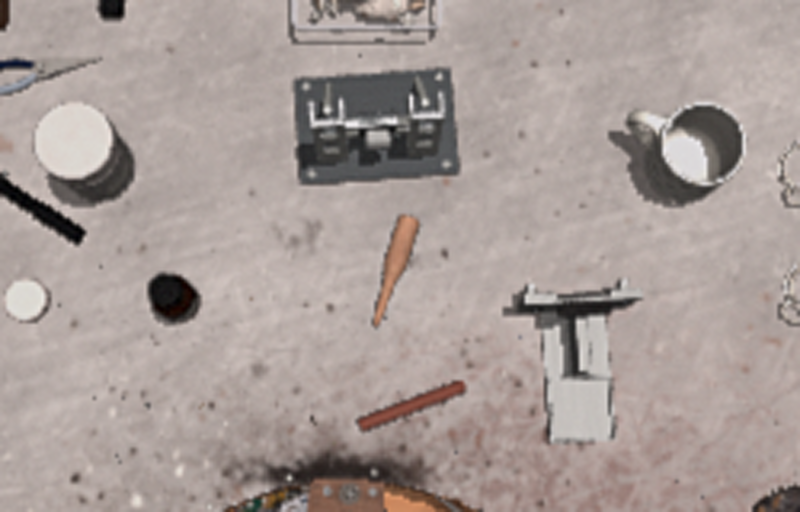

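View pics/sidec.png

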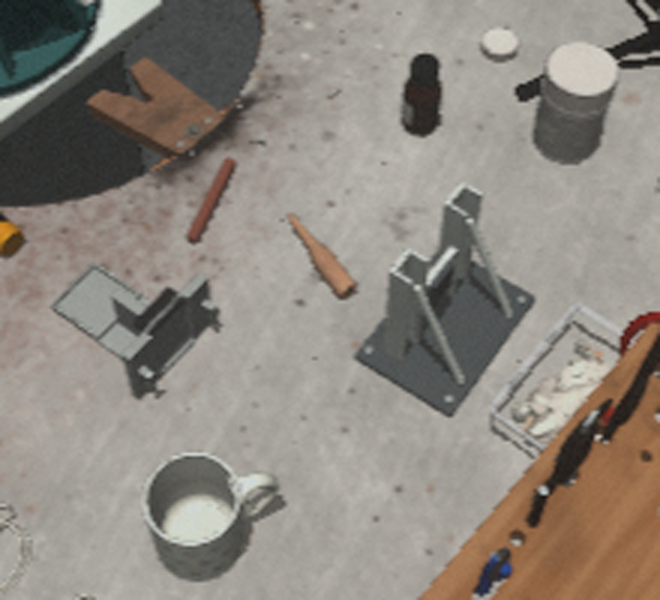

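```bash
cat > h.py <<'E'
import numpy as np,cv2
from scipy.optimize import least_squares
from bench import observe, imaging, manip, nets
def proj(p,X):
    c=np.atleast_2d(X)@p["R"].T+p["t"]; q=c@p["intrinsics"].T; return q[:,:2]/q[:,2:]
def place(v,X,z0=0):  # v: x,y,yaw
    X=np.atleast_2d(X)*1e-3; c,s=np.cos(v[2]),np.sin(v[2])
    return np.c_[v[0]+c*X[:,0]-s*X[:,1], v[1]+s*X[:,0]+c*X[:,1], X[:,2]+z0]
def fit(obs,v0,z0=0): # obs: list of (pic, model pts, px)
    f=lambda v:np.concatenate([(proj(p,place(v,X,z0))-u).ravel() for p,X,u in obs])
    r=least_squares(f,v0,loss="soft_l1"); return r.x,f(r.x).reshape(-1,2)
def box(x0,x1,y0,y1,z0,z1):
    P=np.array([[x,y,z] for x in(x0,x1) for y in(y0,y1) for z in(z0,z1)],float)
    return [(P[i],P[j]) for i in range(8) for j in range(i) if np.sum(P[i]!=P[j])==1]
STAND=box(-20,90,-80,80,0,8)+box(0,5,-60,-30,8,148)+box(0,5,30,60,8,148)
BR=box(-10,0,-55,55,0,80)+box(-138,-74,-32,32,0,10)+box(-73,-10,-6,6,5,55)+box(0,13,-49,-41,42,50)+box(0,13,41,49,42,50)
def draw(img,p,v,E,off,sc,z0=0,col=(0,0,255)):
    for a,b in E:
        q=(proj(p,place(v,np.array([a,b]),z0))-off+.5)*sc-.5
        cv2.line(img,*[tuple(int(round(t)) for t in k) for k in q],col,1,cv2.LINE_AA)
def crop(p,x,y,w,h,sc):
    return cv2.resize(np.ascontiguousarray(p["pixels"][y:y+h,x:x+w,::-1]),None,fx=sc,fy=sc,interpolation=cv2.INTER_CUBIC)
def ray(p,u,z):
    d=p["R"].T@np.linalg.solve(p["intrinsics"],[u[0],u[1],1]); c=-p["R"].T@p["t"]; return c+d*(z-c[2])/d[2]
E
cat > m1.py <<'E'
from h import *
T=imaging.grab_frame("top");S=imaging.grab_frame("side")
t=lambda L:(np.array(L)+.5)/3.2-.5+[200,120]
s=lambda L:(np.array(L)+.5)/3-.5+[210,135]
st,r=fit([(T,[[90,80,8],[90,-80,8],[-20,-80,8],[-20,80,8]],t([[296,78],[450,68],[459,172],[300,183]])),
 (S,[[-20,-80,8],[90,-80,4],[90,80,8]],s([[358,354],[450,412],[532,298]]))],[.5,0,0]); print("stand",st.round(4),r.round(1).tolist())
br,r=fit([(T,[[-138,32,10],[-138,-32,10]],t([[550,440],[612,439]])),(T,[[6,45,50],[6,-45,50]],t([[530,288],[627,286]])),
 (S,[[-138,-32,10],[-138,32,10]],s([[52,303],[97,265]]))],[.4,-.1,0]); print("br",br.round(4),r.round(1).tolist())
for n,f in(("bottle",[(T,[[0,0,98]],t([[167,292]])),(S,[[0,0,98],[0,0,0]],s([[426,60],[420,128]]))]),
 ("jar",[(T,[[0,0,116]],t([[74,140]])),(S,[[0,0,116]],s([[581,70]]))]),("mug",[(T,[[0,0,91]],t([[702,143]])),(S,[[0,0,91]],s([[192,497]]))])):
    v,r=fit(f,[.5,0,0]);print(n,v[:2].round(4),r.round(1).tolist())
a=crop(T,280,130,130,135,4.4);b=crop(S,220,190,175,90,4.5)
for im,p,o,k in((a,T,(280,130),4.4),(b,S,(220,190),4.5)):
    draw(im,p,st,STAND,o,k);draw(im,p,br,BR,o,k)
cv2.imwrite("pics/ov_t.png",a);cv2.imwrite("pics/ov_s.png",b)
E
python3 m1.py
```

```text
stand [0.6492 0.0192 0.0997] [[-1.0, -0.1], [0.1, -0.5], [0.1, -0.1], [-0.1, 0.1], [-2.1, -0.2], [-0.5, 1.3], [1.0, -0.9]]
br [ 0.5131 -0.176   0.0569] [[-0.5, 0.1], [0.8, -0.3], [0.6, -0.3], [-0.3, -0.6], [-0.4, -0.3], [-0.2, -1.8]]
bottle [0.5012 0.21  ] [[-0.7, -1.3], [-0.7, 1.2], [-0.6, -1.3]]
jar [0.6345 0.2967] [[0.2, -0.4], [-0.2, -0.6]]
mug [ 0.6538 -0.2868] [[0.4, -0.8], [-0.2, -0.7]]
```

View pics/ov_t.png

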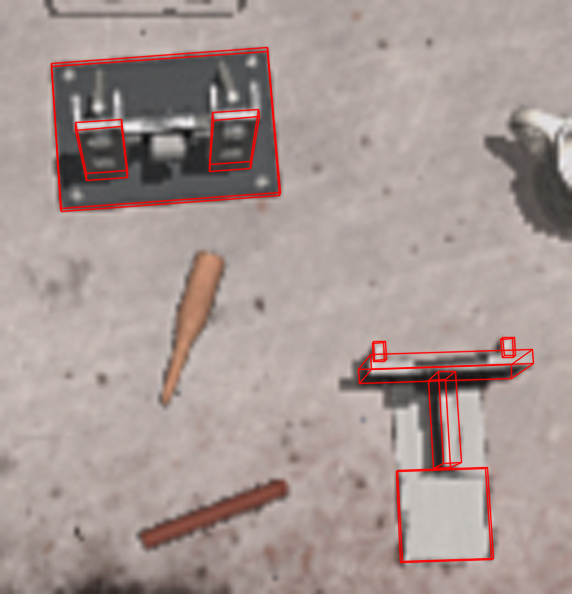

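View pics/ov_s.png

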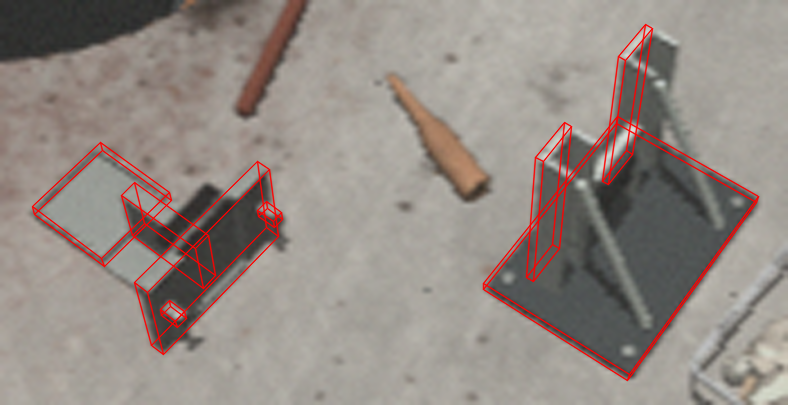

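```bash
cat > m2.py <<'E'
from h import *
T=imaging.grab_frame("top");S=imaging.grab_frame("side")
BR2=BR+box(6.5,13,-49,-41,22,50)+box(6.5,13,41,49,22,50)+box(-24,-2,-25,25,75,80)
br=[.5131,-.176,.0569]
a=crop(T,356,202,48,62,6);b=crop(S,222,218,66,56,6)
a2,b2=a.copy(),b.copy()
draw(a2,T,br,BR2,(356,202),6);draw(b2,S,br,BR2,(222,218),6)
im=np.zeros((372+336,396*2,3),np.uint8)
im[:372,:288]=a;im[:372,396:396+288]=a2;im[372:,:396]=b;im[372:,396:]=b2
cv2.imwrite("pics/z.png",im)
E
python3 m2.py; python3 -c "
import cv2;a=cv2.imread('pics/z.png');cv2.imwrite('pics/z2.png',cv2.resize(a,(671,600),interpolation=cv2.INTER_AREA))"
```

```text
(no output)
```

View pics/z2.png

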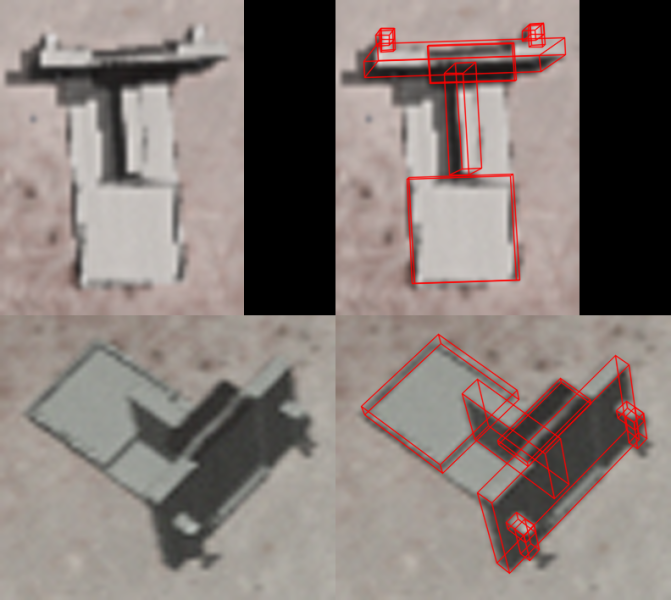

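Request:
arm_command(
  increments=[
    [[0,0,0],-0.093],
    [[0,0,0],-0.093],
    [[0,0,0],-0.093],
    [[0,0,0],-0.093],
    [[0,0,0],-0.091],
  ],
  fingers=0.3,
)

```text
clock: 1.62
eef_pos: [0.2763, 0.6432, 0.2139]
tcp_rot: [3.142, 0.0, 1.633]
ft_force: [-0.4, 0.2, 0.2]
finger_gap: 0.67
```

```bash
cat > go.py <<'E'
import sys,numpy as np
from scipy.spatial.transform import Rotation as Ro
from bench import observe
s=observe(); R=Ro.from_euler("xyz",s["tcp_rot"]).as_matrix()
print("t",round(s["clock"],2),"pos",np.round(s["eef_pos"],4),"rot",np.round(s["tcp_rot"],4),"F",np.round(s["ft_force"],1),"gap",round(s["finger_gap"],3))
p=np.array(s["eef_pos"])
for a in sys.argv[1:]:
    q=np.array([float(v) for v in a.split(",")]); d=R.T@(q-p); print(a,"tool shift mm",(d*1e3).round(1),"rows@35",np.linalg.norm(d)/.035); p=q
E
python3 go.py 0.5,0.3,0.213 0.467,-0.1786,0.213
```

```text
t 1.62 pos [0.2763 0.6432 0.2139] rot [3.1416 0.     1.6327] F [-0.4  0.2  0.2] gap 0.67
0.5,0.3,0.213 tool shift mm [-356.3  202.     1. ] rows@35 11.703523522396479
0.467,-0.1786,0.213 tool shift mm [-475.6  -62.5    0. ] rows@35 13.706752693025255
```

Request:
arm_command(
  increments=[
    [[-0.03,0.017,0],0],
    [[-0.03,0.017,0],0],
    [[-0.03,0.017,0],0],
    [[-0.03,0.017,0],0],
    [[-0.03,0.017,0],0],
  ],
)

```text
clock: 2.03
eef_pos: [0.3703, 0.4969, 0.214]
tcp_rot: [3.141, -0.0, 1.628]
ft_force: [0.9, 0.4, 0.5]
finger_gap: 0.349
```

Request:
arm_command(
  increments=[
    [[-0.03,0.017,0],0],
    [[-0.03,0.017,0],0],
    [[-0.03,0.017,0],0],
    [[-0.03,0.017,0],0],
    [[-0.03,0.017,0],0],
  ],
)

```text
clock: 2.45
eef_pos: [0.4639, 0.3519, 0.2142]
tcp_rot: [3.141, -0.0, 1.628]
ft_force: [0.7, 0.9, -0.2]
finger_gap: 0.348
```

Request:
arm_command(
  increments=[
    [[-0.03,0.016,0],0],
    [[-0.032,0.016,0],0],
    [[-0.032,-0.004,0],0],
    [[-0.032,-0.004,0],0],
    [[-0.032,-0.004,0],0],
  ],
)

```text
clock: 2.87
eef_pos: [0.4921, 0.1952, 0.2139]
tcp_rot: [3.142, -0.0, 1.628]
ft_force: [0.5, -0.4, 0.1]
finger_gap: 0.349
```

Request:
arm_command(
  increments=[
    [[-0.032,-0.004,0],0],
    [[-0.032,-0.004,0],0],
    [[-0.032,-0.004,0],0],
    [[-0.032,-0.004,0],0],
    [[-0.032,-0.004,0],0],
  ],
)

```text
clock: 3.28
eef_pos: [0.4811, 0.0345, 0.2142]
tcp_rot: [3.141, 0.0, 1.628]
ft_force: [1.3, -0.9, 0.3]
finger_gap: 0.352
```

Request:
arm_command(
  increments=[
    [[-0.032,-0.004,0],0],
    [[-0.032,-0.004,0],0],
    [[-0.032,-0.004,0],0],
    [[-0.032,-0.004,0],0],
    [[0,0,0],0],
  ],
)

```text
clock: 3.7
eef_pos: [0.4726, -0.0966, 0.2143]
tcp_rot: [3.141, 0.001, 1.625]
ft_force: [-0.9, 0.3, -0.5]
finger_gap: 0.348
```

```bash
python3 go.py 0.467,-0.1786,0.100 0.467,-0.1786,0.0232
```

```text
t 3.7 pos [ 0.4726 -0.0966  0.2143] rot [3.1409e+00 9.0000e-04 1.6253e+00] F [-0.9  0.3 -0.5] gap 0.348
0.467,-0.1786,0.100 tool shift mm [-81.4 -10.1 114.3] rows@35 4.020976416639905
0.467,-0.1786,0.0232 tool shift mm [ 0.1 -0.1 76.8] rows@35 2.1942857142857144
```

Request:
arm_command(
  increments=[
    [[-0.027,-0.003,0.01],0],
    [[-0.027,-0.003,0.02],0],
    [[-0.0274,-0.004,0.03],0],
    [[0,0,0.03],0],
    [[0,0,0.024],0],
  ],
  fingers=0.0,
)

```text
clock: 4.12
eef_pos: [0.4669, -0.1755, 0.0983]
tcp_rot: [-3.141, -0.0, 1.626]
ft_force: [0.6, -0.4, 0.1]
finger_gap: 0.5
```

```bash
python3 go.py 0.467,-0.1786,0.0232
cat > m3.py <<'E'
from h import *
T=imaging.grab_frame("top");S=imaging.grab_frame("side")
im=np.hstack([crop(T,335,175,90,100,4.4),crop(S,215,190,85,100,4.4)]);print(im.shape)
cv2.imwrite("pics/a1.png",im)
E
python3 m3.py
```

```text
t 4.12 pos [ 0.4669 -0.1755  0.0983] rot [-3.1414e+00 -1.0000e-04  1.6260e+00] F [ 0.6 -0.4  0.1] gap 0.5
0.467,-0.1786,0.0232 tool shift mm [-3.1 -0.1 75.1] rows@35 2.1477329107386125
(440, 770, 3)
```

View pics/a1.png

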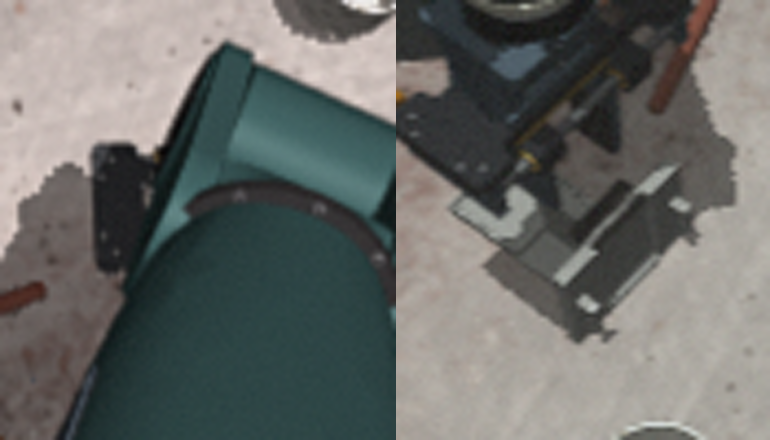

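Request:
arm_command(
  increments=[
    [[-0.001,0,0.02],0],
    [[-0.0005,0,0.02],0],
    [[0,0,0.015],0],
    [[0,0,0.01],0],
    [[0,0,0.009],0],
  ],
)

```text
clock: 4.63
eef_pos: [0.4683, -0.1761, 0.0264]
tcp_rot: [3.141, 0.0, 1.629]
ft_force: [0.0, 0.0, 0.4]
finger_gap: 0.498
```

```bash
python3 go.py 0.467,-0.1786,0.0232
```

```text
t 4.63 pos [ 0.4683 -0.1761  0.0264] rot [3.1407e+00 4.0000e-04 1.6285e+00] F [0.  0.  0.4] gap 0.498
0.467,-0.1786,0.0232 tool shift mm [-2.5 -1.4  3.2] rows@35 0.12208014506875858
```

Request:
arm_command(
  increments=[
    [[-0.001,0,0.002],0],
    [[0,0,0],0],
    [[0,0,0],0],
    [[0,0,0],0],
    [[0,0,0],0],
  ],
  fingers=1,
)

```text
clock: 5.05
eef_pos: [0.468, -0.1773, 0.0246]
tcp_rot: [3.141, 0.001, 1.628]
ft_force: [-0.4, -1.6, 0.9]
finger_gap: 0.165
```

Request:
arm_command(
  increments=[
    [[0,0,0],0],
    [[0,0,0],0],
    [[0,0,0],0],
    [[0,0,0],0],
    [[0,0,0],0],
  ],
)

```text
clock: 5.47
eef_pos: [0.468, -0.1774, 0.0246]
tcp_rot: [3.141, 0.0, 1.628]
ft_force: [-1.5, 0.2, 7.8]
finger_gap: 0.128
```

```bash
python3 go.py 0.467,-0.1786,0.0232
```

```text
t 5.47 pos [ 0.468  -0.1774  0.0246] rot [3.1407e+00 5.0000e-04 1.6279e+00] F [-1.5  0.2  7.8] gap 0.128
0.467,-0.1786,0.0232 tool shift mm [-1.1 -1.1  1.4] rows@35 0.060183543974608095
```

Request:
arm_command(
  increments=[
    [[0,0,-0.005],0],
    [[0,0,-0.015],0],
    [[0,0,-0.025],-0.02],
    [[0,0,-0.025],-0.0225],
    [[0,0,-0.02],0],
  ],
)

```text
clock: 5.88
eef_pos: [0.4675, -0.1771, 0.1156]
tcp_rot: [3.141, 0.0, 1.672]
ft_force: [0.8, 0.1, -2.3]
finger_gap: 0.134
```

Request:
arm_command(
  increments=[
    [[0,0,0],0],
    [[0,0,0],0],
    [[0,0,0],0],
  ],
)

```text
clock: 6.13
eef_pos: [0.467, -0.1769, 0.1132]
tcp_rot: [-3.141, -0.0, 1.67]
ft_force: [0.4, -0.3, -3.1]
finger_gap: 0.129
```

```bash
python3 go.py 0.5596,0.0102,0.1096
```

```text
t 6.13 pos [ 0.467  -0.1769  0.1132] rot [-3.1408e+00 -4.0000e-04  1.6704e+00] F [ 0.4 -0.3 -3.1] gap 0.129
0.5596,0.0102,0.1096 tool shift mm [177.  110.8   3.6] rows@35 5.966229006248954
```

Request:
arm_command(
  increments=[
    [[0.015,0.009,0],0],
    [[0.025,0.016,0],0],
    [[0.03,0.02,0],0],
    [[0.03,0.02,0.001],0],
    [[0.03,0.02,0.001],0],
  ],
)

```text
clock: 6.55
eef_pos: [0.5388, -0.0378, 0.1103]
tcp_rot: [-3.139, -0.001, 1.67]
ft_force: [-0.1, -0.7, -2.0]
finger_gap: 0.131
```

Request:
arm_command(
  increments=[
    [[0.025,0.015,0.001],0],
    [[0.015,0.008,0.001],0],
    [[0.007,0.003,0],0],
    [[0,0,0],0],
    [[0,0,0],0],
  ],
)

```text
clock: 6.97
eef_pos: [0.5595, 0.0097, 0.1089]
tcp_rot: [-3.14, -0.0, 1.671]
ft_force: [-0.0, 0.2, -1.7]
finger_gap: 0.132
```

```bash
python3 go.py 0.5596,0.0102,0.1096
cat > m4.py <<'E'
from h import *
import sys
S=imaging.grab_frame("side");s=observe();p=s["eef_pos"]
yaw=s["tcp_rot"][2]-np.pi/2; dx=.045
br=[p[0]+dx*np.cos(yaw),p[1]+dx*np.sin(yaw),yaw]; z0=p[2]-.0246
BR2=BR+box(6.5,13,-49,-41,22,50)+box(6.5,13,41,49,22,50)+box(-24,-2,-25,25,75,80)
SL=STAND+box(0,5,-52,-38,102,140)+box(0,5,38,52,102,140)
st=[.6492,.0192,.0997]
x,y,w,h=270,165,125,115
a=crop(S,x,y,w,h,5);b=a.copy()
draw(b,S,br,BR2,(x,y),5,z0);draw(b,S,st,SL,(x,y),5,0,(255,120,0))
if len(sys.argv)>2: b=np.vstack([a,b]);b=cv2.resize(b,None,fx=.5,fy=.5)
c,sn=np.cos(st[2]),np.sin(st[2]);d=np.array(br[:2])-st[:2]
print("bracket in stand mm",1e3*(c*d[0]+sn*d[1]),1e3*(-sn*d[0]+c*d[1]),z0*1e3-60,"yaw",br[2]-st[2])
cv2.imwrite(f"pics/{sys.argv[1]}.png",b);cv2.imwrite(f"pics/{sys.argv[1]}_raw.png",a)
E
python3 m4.py b1
```

```text
t 6.97 pos [0.5595 0.0097 0.1089] rot [-3.1397e+00 -1.0000e-04  1.6709e+00] F [-0.   0.2 -1.7] gap 0.132
0.5596,0.0102,0.1096 tool shift mm [ 0.5  0.2 -0.7] rows@35 0.024418544167335764
bracket in stand mm -45.26058066418248 -0.9399026368502985 24.571792973660365 yaw -0.00031700061141358427
```

View pics/b1.png

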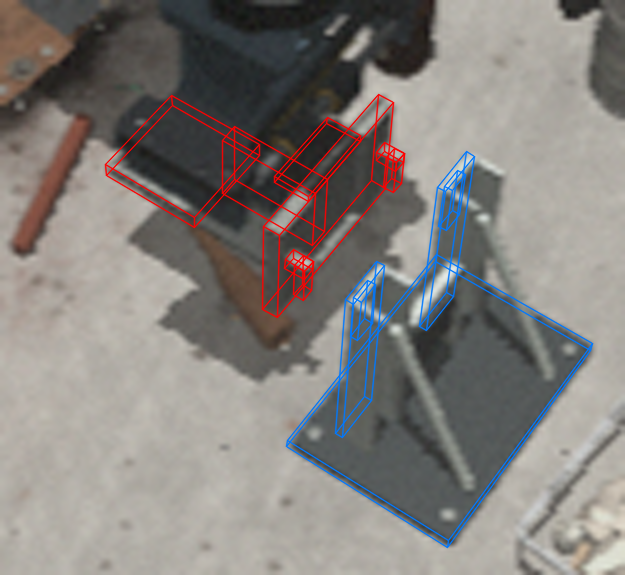

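Request:
arm_command(
  increments=[
    [[0.0005,0.005,0],0],
    [[0.0005,0.01,0],0],
    [[0.0005,0.008,0],0],
    [[0,0.0045,0],0],
    [[0,0,0],0],
  ],
)

```text
clock: 7.43
eef_pos: [0.589, 0.0141, 0.1101]
tcp_rot: [3.141, 0.0, 1.67]
ft_force: [-0.0, -0.7, -2.2]
finger_gap: 0.126
```

```bash
sed -i 's/x,y,w,h=270,165,125,115/x,y,w,h=308,180,70,70/;s/w,h,5)/w,h,8)/;s/,5,z0/,8,z0/;s/,5,0,/,8,0,/' m4.py
cat >> m4.py <<'E'
cv2.imwrite(f"pics/{sys.argv[1]}_c.png",cv2.resize(np.hstack([a,b]),None,fx=.714,fy=.714,interpolation=cv2.INTER_AREA))
E
python3 m4.py b2
```

```text
bracket in stand mm -16.214730111214866 1.0332650477260217 25.311057280952227 yaw -0.00010252394875963355
```

View pics/b2_c.png

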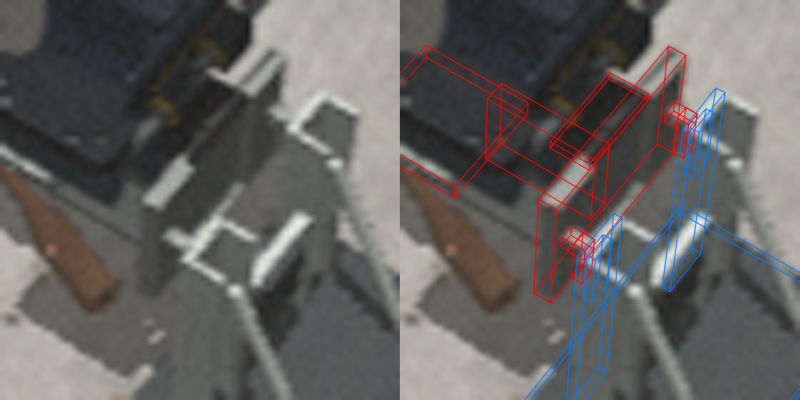

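```bash
cat > m5.py <<'E'
from h import *
S=imaging.grab_frame("side");s=observe();p=s["eef_pos"]
yaw=s["tcp_rot"][2]-np.pi/2; dx=.045
br=[p[0]+dx*np.cos(yaw),p[1]+dx*np.sin(yaw),yaw]; z0=p[2]-.0246; st=[.6492,.0192,.0997]
f=lambda q:(q-[308,180]+.5)*5.712-.5
print("stand front top outer/inner near, far",f(proj(S,place(st,[[0,-60,148],[0,-30,148],[0,30,148],[0,60,148]]))).round(0).tolist())
print("plate top L front,rear; R front,rear; ",f(proj(S,place(br,[[-10,-55,80],[0,-55,80],[-10,55,80],[0,55,80]],z0))).round(0).tolist())
print("claw tops near: neck root/tip L,R",f(proj(S,place(br,[[0,-49,50],[13,-49,50],[13,-41,50],[13,41,50],[13,49,50]],z0))).round(0).tolist())
a=f(proj(S,place(st,[[0,0,148],[10,0,148],[0,10,148],[0,0,158]])));print("d px per 10mm x,y,z",(a[1:]-a[0]).round(1).tolist())
im=crop(S,325,190,48,44,16);cv2.imwrite("pics/b3.png",im);print(im.shape)
E
python3 m5.py
```

```text
stand front top outer/inner near, far [[177.0, 256.0], [213.0, 212.0], [282.0, 128.0], [316.0, 87.0]]
plate top L front,rear; R front,rear;  [[137.0, 198.0], [156.0, 209.0], [267.0, 45.0], [285.0, 55.0]]
claw tops near: neck root/tip L,R [[161.0, 236.0], [184.0, 250.0], [193.0, 238.0], [287.0, 124.0], [296.0, 113.0]]
d px per 10mm x,y,z [[17.9, 10.1], [11.5, -14.0], [1.4, -12.4]]
(704, 768, 3)
```

View pics/b3.png

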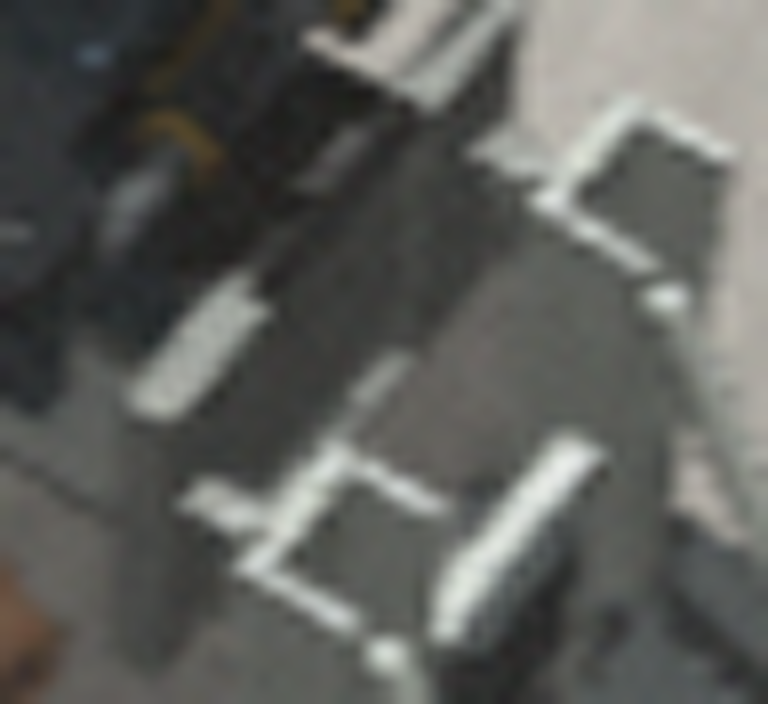

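Request:
arm_command(
  increments=[
    [[-0.001,0.002,0],0],
    [[0,0.004,0],0],
    [[0,0.004,0],0],
    [[0,0.003,0],0],
    [[0,0,0],0],
  ],
)

```text
clock: 7.95
eef_pos: [0.6014, 0.0146, 0.1101]
tcp_rot: [3.141, 0.0, 1.671]
ft_force: [-0.7, -0.2, -2.5]
finger_gap: 0.134
```

Request:
arm_command(
  increments=[
    [[0,0.001,0],0],
    [[0,0.001,0],0],
    [[0,0.001,0],0],
    [[0,0,0],0],
  ],
)

```text
clock: 8.28
eef_pos: [0.6038, 0.0149, 0.11]
tcp_rot: [3.141, 0.0, 1.671]
ft_force: [0.9, 0.3, -2.8]
finger_gap: 0.127
```

```bash
python3 m4.py c1
```

```text
bracket in stand mm -0.757120941025019 0.20184654456178938 25.351772074470915 yaw -3.4605296349007886e-05
```

Request:
arm_command(
  increments=[
    [[0,0.001,0],0],
    [[0,0.001,0],0],
    [[0,0,0],0],
    [[0,0,0],0],
  ],
)

```text
clock: 8.67
eef_pos: [0.6056, 0.015, 0.1099]
tcp_rot: [3.142, 0.0, 1.671]
ft_force: [0.8, -0.4, -2.7]
finger_gap: 0.128
```

Request:
arm_command(
  increments=[
    [[0,0.001,0],0],
    [[0,0,0],0],
    [[0,0,0],0],
  ],
)

```text
clock: 8.92
eef_pos: [0.6062, 0.0151, 0.1098]
tcp_rot: [-3.141, 0.0, 1.671]
ft_force: [-3.3, -1.0, -1.7]
finger_gap: 0.13
```

Request:
arm_command(
  increments=[
    [[0,0.001,0],0],
    [[0,0,0],0],
    [[0,0,0],0],
  ],
)

```text
clock: 9.17
eef_pos: [0.6063, 0.0151, 0.1096]
tcp_rot: [-3.139, -0.0, 1.671]
ft_force: [-10.2, -1.5, 2.7]
finger_gap: 0.129
```

Request:
arm_command(
  increments=[
    [[0,-0.0008,0],0],
    [[0,0,0.002],0],
    [[0,0,0.002],0],
    [[0,0,0.002],0],
    [[0,0,0],0],
  ],
)

```text
clock: 9.58
eef_pos: [0.6062, 0.0151, 0.1034]
tcp_rot: [-3.14, -0.0, 1.671]
ft_force: [-3.4, 0.4, -4.4]
finger_gap: 0.129
```

Request:
arm_command(
  increments=[
    [[0,0,0.001],0],
    [[0,0,0.001],0],
    [[0,0,0.001],0],
    [[0,0,0],0],
  ],
)

```text
clock: 9.92
eef_pos: [0.6063, 0.0152, 0.1007]
tcp_rot: [-3.14, -0.0, 1.671]
ft_force: [-5.6, -1.3, -2.5]
finger_gap: 0.128
```

Request:
arm_command(
  increments=[
    [[0,0,0.001],0],
    [[0,0,0.001],0],
    [[0,0,0],0],
    [[0,0,0],0],
  ],
)

```text
clock: 10.25
eef_pos: [0.6063, 0.0152, 0.0987]
tcp_rot: [-3.14, -0.0, 1.671]
ft_force: [-5.3, -0.9, -1.6]
finger_gap: 0.132
```

Request:
arm_command(
  increments=[
    [[0,0,0.001],0],
    [[0,0,0.001],0],
    [[0,0,0],0],
    [[0,0,0],0],
  ],
)

```text
clock: 10.58
eef_pos: [0.6063, 0.0151, 0.0972]
tcp_rot: [-3.14, -0.0, 1.671]
ft_force: [-10.6, -1.0, 7.6]
finger_gap: 0.129
```

Request:
arm_command(
  increments=[
    [[0,0,0],0],
    [[0,0,0],0],
    [[0,0,0],0],
    [[0,0,0],0],
    [[0,0,0],0],
  ],
  fingers=0.2,
)

```text
clock: 11.0
eef_pos: [0.6071, 0.0152, 0.0971]
tcp_rot: [3.141, 0.0, 1.67]
ft_force: [-0.3, 1.0, 0.1]
finger_gap: 0.394
```

Request:
arm_command(
  increments=[
    [[0,0,-0.005],0],
    [[0,0,-0.015],0],
    [[0,0,-0.025],0],
    [[0,0,-0.025],0],
    [[0,0,-0.01],0],
  ],
)

```text
clock: 11.42
eef_pos: [0.6082, 0.0152, 0.1804]
tcp_rot: [3.138, 0.0, 1.671]
ft_force: [0.8, -0.1, 0.4]
finger_gap: 0.395
```

Request:
arm_command(
  increments=[
    [[0,0,0],0],
    [[0,0,0],0],
    [[0,0,0],0],
    [[0,0,0],0],
    [[0,0,0],0],
  ],
  fingers=1,
)

```text
clock: 11.83
eef_pos: [0.6062, 0.0152, 0.1757]
tcp_rot: [-3.14, -0.0, 1.67]
ft_force: [0.9, -0.7, -0.1]
finger_gap: 0.067
```

```bash
python3 go.py
python3 - <<'E'
from h import *
S=imaging.grab_frame("side")
cv2.imwrite("pics/d1.png",crop(S,290,170,100,90,6))
E
```

```text
t 11.83 pos [0.6062 0.0152 0.1757] rot [-3.1397e+00 -2.0000e-04  1.6705e+00] F [ 0.9 -0.7 -0.1] gap 0.067
```

View pics/d1.png

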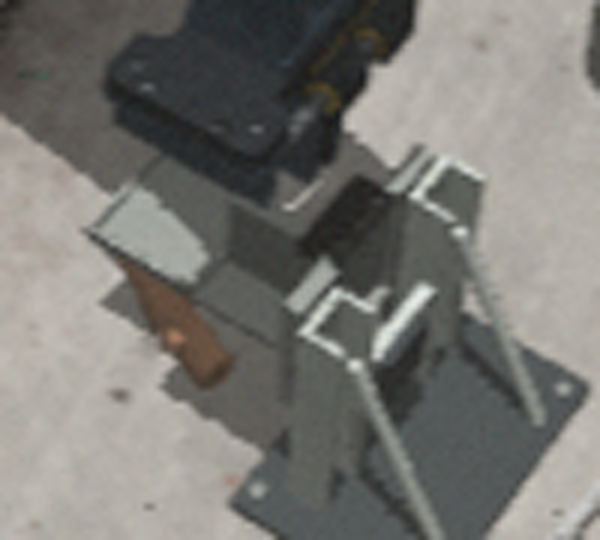

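Request:
arm_command(
  increments=[
    [[0,0.01,0],0],
    [[0,0.012,0],0],
    [[0,0.008,0],0],
    [[0,0,0.005],0],
    [[0,0,0.005],0],
  ],
)

```text
clock: 12.3
eef_pos: [0.6373, 0.0182, 0.1665]
tcp_rot: [3.141, 0.0, 1.671]
ft_force: [-0.6, -0.4, 0.3]
finger_gap: 0.005
```

Request:
arm_command(
  increments=[
    [[0,0,0.004],0],
    [[0,0,0.003],0],
    [[0,0,0.002],0],
    [[0,0,0],0],
  ],
)

```text
clock: 12.63
eef_pos: [0.6362, 0.0181, 0.1573]
tcp_rot: [-3.141, -0.0, 1.67]
ft_force: [0.2, 0.3, -0.7]
finger_gap: 0.006
```

Request:
arm_command(
  increments=[
    [[0,0,0.002],0],
    [[0,0,0.002],0],
    [[0,0,0.001],0],
    [[0,0,0],0],
  ],
)

```text
clock: 12.97
eef_pos: [0.6365, 0.0181, 0.1527]
tcp_rot: [-3.141, -0.0, 1.67]
ft_force: [-0.1, 0.1, -0.1]
finger_gap: 0.005
```

Request:
arm_command(
  increments=[
    [[0,0,0.0015],0],
    [[0,0,0.0015],0],
    [[0,0,0.001],0],
    [[0,0,0],0],
  ],
)

```text
clock: 13.3
eef_pos: [0.6373, 0.0181, 0.1497]
tcp_rot: [3.14, 0.0, 1.671]
ft_force: [-0.6, 0.3, 6.6]
finger_gap: 0.004
```

Request:
arm_command(
  increments=[
    [[0,0,0.001],0],
    [[0,0,0.001],0],
    [[0,0,0.001],0],
    [[0,0,0],0],
  ],
)

```text
clock: 13.63
eef_pos: [0.6366, 0.0182, 0.1458]
tcp_rot: [-3.142, -0.0, 1.671]
ft_force: [-0.0, -0.3, -0.5]
finger_gap: 0.003
```

Request:
arm_command(
  increments=[
    [[0,0,0.001],0],
    [[0,0,0.001],0],
    [[0,0,0.001],0],
    [[0,0,0],0],
  ],
)

```text
clock: 13.97
eef_pos: [0.6365, 0.0182, 0.1427]
tcp_rot: [-3.141, -0.0, 1.67]
ft_force: [-0.7, -1.4, 2.4]
finger_gap: 0.005
```

Request:
arm_command(
  increments=[
    [[0,0,0.001],0],
    [[0,0,0.001],0],
    [[0,0,0],0],
  ],
)

```text
clock: 14.22
eef_pos: [0.6365, 0.0182, 0.1405]
tcp_rot: [-3.141, -0.0, 1.671]
ft_force: [-0.5, -0.4, 0.0]
finger_gap: 0.01
```

Request:
arm_command(
  increments=[
    [[0,0,0.001],0],
    [[0,0,0],0],
    [[0,0,0],0],
  ],
)

```text
clock: 14.47
eef_pos: [0.6366, 0.0181, 0.1399]
tcp_rot: [-3.142, 0.0, 1.67]
ft_force: [-1.0, -0.1, 0.8]
finger_gap: 0.005
```

Request:
arm_command(
  increments=[
    [[0,0,0.001],0],
    [[0,0,0],0],
    [[0,0,0],0],
  ],
)

```text
clock: 14.72
eef_pos: [0.6368, 0.0181, 0.1396]
tcp_rot: [3.141, 0.0, 1.671]
ft_force: [-4.9, -0.1, 10.6]
finger_gap: 0.004
```

Request:
arm_command(
  increments=[
    [[0,0,0.001],0],
    [[0,0,0],0],
    [[0,0,0],0],
  ],
)

```text
clock: 14.97
eef_pos: [0.6372, 0.0182, 0.1396]
tcp_rot: [3.141, 0.0, 1.671]
ft_force: [-8.5, 1.2, 21.0]
finger_gap: 0.003
```

Request:
arm_command(
  increments=[
    [[0,0,-0.012],0],
    [[0,0,-0.015],0],
    [[0,-0.01,-0.005],0],
    [[0,-0.01,0],0],
    [[0,-0.01,0],0],
  ],
)

```text
clock: 15.38
eef_pos: [0.6054, 0.0151, 0.1696]
tcp_rot: [-3.141, -0.0, 1.671]
ft_force: [-0.3, 0.1, -0.6]
finger_gap: 0.006
```

Request:
arm_command(
  increments=[
    [[0,0,0],0],
    [[0,0,0],0],
    [[0,0,0.015],0],
    [[0,0,0.02],0],
    [[0,0,0.02],0],
  ],
  fingers=0.2,
)

```text
clock: 15.8
eef_pos: [0.6074, 0.0152, 0.1145]
tcp_rot: [3.14, 0.0, 1.671]
ft_force: [0.3, -0.2, -1.1]
finger_gap: 0.338
```

Request:
arm_command(
  increments=[
    [[0,0,0.015],0],
    [[0,0,0.008],0],
    [[0,0,0.002],0],
    [[0,0,0],0],
  ],
)

```text
clock: 16.13
eef_pos: [0.6067, 0.0152, 0.0895]
tcp_rot: [-3.141, -0.0, 1.671]
ft_force: [-0.3, -1.0, 0.1]
finger_gap: 0.4
```

Request:
arm_command(
  increments=[
    [[0,0,0],0],
    [[0,0,0],0],
    [[0,0,0],0],
    [[0,0,0],0],
    [[0,0,0],0],
  ],
  fingers=1,
)

```text
clock: 16.55
eef_pos: [0.6071, 0.0152, 0.0905]
tcp_rot: [3.141, 0.0, 1.671]
ft_force: [-0.8, 0.4, 3.9]
finger_gap: 0.124
```

Request:
arm_command(
  increments=[
    [[0,0,-0.001],0],
    [[0,0,-0.001],0],
    [[0,0,0],0],
    [[0,0,0],0],
  ],
)

```text
clock: 16.88
eef_pos: [0.6067, 0.0152, 0.0918]
tcp_rot: [-3.141, 0.0, 1.671]
ft_force: [1.6, -0.0, -3.9]
finger_gap: 0.13
```

Request:
arm_command(
  increments=[
    [[0,0,-0.001],0],
    [[0,0,0],0],
    [[0,0,0],0],
    [[0,0,0],0],
  ],
)

```text
clock: 17.22
eef_pos: [0.6068, 0.0152, 0.0924]
tcp_rot: [3.141, -0.0, 1.67]
ft_force: [5.9, 0.8, -14.0]
finger_gap: 0.131
```

Request:
arm_command(
  increments=[
    [[0,0,-0.001],0],
    [[0,0,0],0],
    [[0,0,0],0],
    [[0,0,0],0],
  ],
)

```text
clock: 17.55
eef_pos: [0.607, 0.0152, 0.0932]
tcp_rot: [3.141, -0.0, 1.67]
ft_force: [10.3, 1.8, -17.4]
finger_gap: 0.128
```

Request:
arm_command(
  increments=[
    [[0,0,0.0015],0],
    [[0,0,0.0015],0],
    [[0,0,0],0],
  ],
)

```text
clock: 17.8
eef_pos: [0.6068, 0.0152, 0.0912]
tcp_rot: [-3.141, -0.0, 1.67]
ft_force: [-1.3, -0.2, 1.4]
finger_gap: 0.128
```

Request:
arm_command(
  increments=[
    [[0,0,0],0],
    [[0,0,0],0],
    [[0,0,0],0],
    [[0,0,0],0],
    [[0,0,-0.005],0],
  ],
  fingers=0.2,
)

```text
clock: 18.22
eef_pos: [0.6063, 0.0152, 0.0954]
tcp_rot: [-3.14, -0.0, 1.67]
ft_force: [0.2, 1.3, -0.6]
finger_gap: 0.397
```

Request:
arm_command(
  increments=[
    [[0,0,-0.02],0],
    [[0,0,-0.03],0],
    [[0,0,-0.03],0],
    [[0,0,-0.02],0],
    [[0,0,0],0],
  ],
)

```text
clock: 18.63
eef_pos: [0.6091, 0.0152, 0.2009]
tcp_rot: [3.135, 0.001, 1.671]
ft_force: [0.4, -0.6, 1.1]
finger_gap: 0.401
```

```bash
python3 go.py 0.5012,0.21,0.19
python3 - <<'E'
from h import *
T=imaging.grab_frame("top");S=imaging.grab_frame("side")
bb=[nets.boxes_of(p,"brown_bottle")[:2] for p in(T,S)];print(bb)
# predicted bbox of cylinder for (x,y)
th=np.linspace(0,6.28,40)
def pts(v):
    r=[(20.5,0),(20.5,50),(16,82),(16,98)]
    return np.concatenate([np.c_[v[0]+a*1e-3*np.cos(th),v[1]+a*1e-3*np.sin(th),th*0+z*1e-3] for a,z in r])
def f(v):
    o=[]
    for p,b in zip((T,S),bb):
        if not b: continue
        q=proj(p,pts(v));x,y,w,h=b[0]["bbox"];o+=[q[:,0].min()-x,q[:,0].max()-x-w,q[:,1].min()-y,q[:,1].max()-y-h]
    return o
r=least_squares(f,[.5,.21],diff_step=1e-4);print(r.x.round(4),np.round(r.fun,1))
cv2.imwrite("pics/e1.png",crop(T,225,180,130,90,6)); cv2.imwrite("pics/e1s.png",crop(S,290,130,110,110,5))
E
```

```text
t 18.63 pos [0.6091 0.0152 0.2009] rot [3.1351e+00 7.0000e-04 1.6705e+00] F [ 0.4 -0.6  1.1] gap 0.401
0.5012,0.21,0.19 tool shift mm [204.6 -88.1  10.2] rows@35 6.371566143527287
[[{'bbox': [245.9, 205.1, 15.9, 15.9], 'score': 0.6}], [{'bbox': [304.4, 198.8, 53.5, 37.1], 'score': 0.26}]]
[0.5269 0.1354] [ 25.7  24.9  -9.   -8.3  30.   -9.8 -29.2 -37.4]
```

Run:
```python
from h import *
T=imaging.grab_frame("top");S=imaging.grab_frame("side")
th=np.linspace(0,6.28,40)
def pts(v):
    return np.concatenate([np.c_[v[0]+a*1e-3*np.cos(th),v[1]+a*1e-3*np.sin(th),th*0+z*1e-3] for a,z in [(20.5,0),(20.5,55),(16,82),(16,98)]])
for tb in([245,205,18,17],[245.9,205.1,15.9,15.9]):
    def f(v):
        o=[]
        for p,b in((T,tb),(S,[345,150,12,27])):
            q=proj(p,pts(v));x,y,w,h=b;o+=[q[:,0].min()-x,q[:,0].max()-x-w,q[:,1].min()-y,q[:,1].max()-y-h]
        return o
    r=least_squares(f,[.5,.21],diff_step=1e-4);print(r.x.round(4),np.round(r.fun,1))
```

```text
[0.4977 0.2151] [-1.1 -1.8  0.3 -0.7 -1.9 -0.4  0.7  2.4]
[0.4985 0.2152] [-2.1 -0.7 -0.1  0.1 -1.7 -0.1  0.8  2.4]
```

Request:
arm_command(
  increments=[
    [[0.015,-0.006,0],0],
    [[0.028,-0.012,0],0],
    [[0.032,-0.014,0],0],
    [[0.032,-0.014,0],0],
    [[0.032,-0.014,0],0],
  ],
  fingers=-1,
)

```text
clock: 19.35
eef_pos: [0.5315, 0.149, 0.1952]
tcp_rot: [-3.14, 0.0, 1.67]
ft_force: [0.3, 0.9, 0.2]
finger_gap: 0.731
```

Request:
arm_command(
  increments=[
    [[0.03,-0.014,0],0],
    [[0.022,-0.008,0.005],0],
    [[0.0135,-0.006,0.005],0],
    [[0,0,0],0],
    [[0,0,0],0],
  ],
)

```text
clock: 19.77
eef_pos: [0.4979, 0.2104, 0.1853]
tcp_rot: [-3.14, 0.0, 1.672]
ft_force: [0.6, -0.4, -0.2]
finger_gap: 1.003
```

```bash
python3 go.py 0.5012,0.21,0.14  0.5012,0.21,0.024
```

```text
t 19.77 pos [0.4979 0.2104 0.1853] rot [-3.1403e+00  4.0000e-04  1.6722e+00] F [ 0.6 -0.4 -0.2] gap 1.003
0.5012,0.21,0.14 tool shift mm [-0.8  3.3 45.3] rows@35 1.2980269915982814
0.5012,0.21,0.024 tool shift mm [  0.    0.2 116. ] rows@35 3.3142857142857163
```

Request:
arm_command(
  increments=[
    [[0.002,0.002,0.02],0],
    [[0,0,0.03],0],
    [[0,0,0.03],0],
    [[0,0,0.015],0],
    [[0,0,0],0],
  ],
)

```text
clock: 20.18
eef_pos: [0.499, 0.2106, 0.0878]
tcp_rot: [-3.137, 0.001, 1.67]
ft_force: [-0.1, 0.0, 0.1]
finger_gap: 1.003
```

Request:
arm_command(
  increments=[
    [[0,0,0.02],0],
    [[0,0,0.02],0],
    [[0,0,0.015],0],
    [[0,0,0.01],0],
    [[0,0,0],0],
  ],
)

```text
clock: 20.6
eef_pos: [0.5004, 0.2115, 0.0252]
tcp_rot: [-3.14, 0.0, 1.67]
ft_force: [-0.8, 0.7, 0.1]
finger_gap: 1.0
```

```bash
python3 go.py 0.500,0.2125,0.024
python3 - <<'E'
from h import *
S=imaging.grab_frame("side")
cv2.imwrite("pics/f1.png",crop(S,300,110,110,100,6))
E
```

```text
t 20.6 pos [0.5004 0.2115 0.0252] rot [-3.1401e+00  4.0000e-04  1.6699e+00] F [-0.8  0.7  0.1] gap 1.0
0.500,0.2125,0.024 tool shift mm [ 1.  -0.3  1.2] rows@35 0.045480952831739446
```

View pics/f1.png

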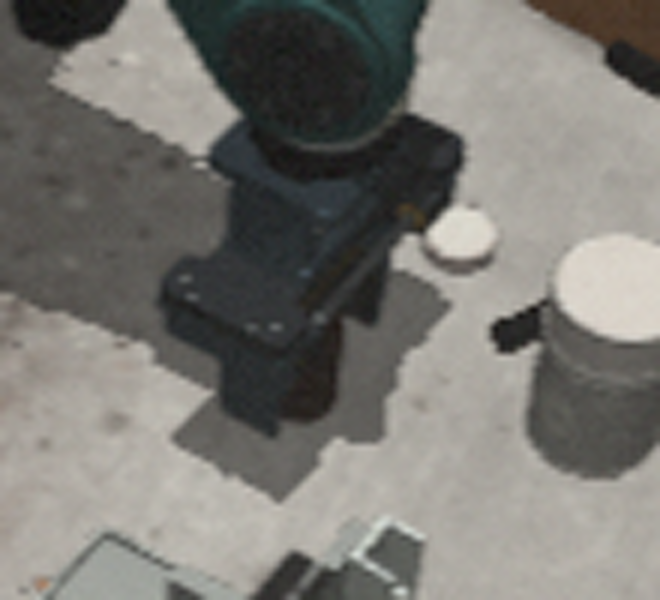

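Request:
arm_command(
  increments=[
    [[0,0,0.001],0],
    [[0,0,0],0],
    [[0,0,0],0],
    [[0,0,0],0],
    [[0,0,0],0],
  ],
  fingers=1,
)

```text
clock: 21.07
eef_pos: [0.5009, 0.2122, 0.0254]
tcp_rot: [3.141, -0.0, 1.671]
ft_force: [-0.5, -0.1, -0.1]
finger_gap: 0.667
```

Request:
arm_command(
  increments=[
    [[0,0,0],0],
    [[0,0,0],0],
    [[0,0,0],0],
    [[0,0,0],0],
    [[0,0,0],0],
  ],
)

```text
clock: 21.48
eef_pos: [0.5007, 0.2121, 0.025]
tcp_rot: [-3.142, 0.0, 1.671]
ft_force: [-0.8, -0.9, 1.6]
finger_gap: 0.447
```

```bash
python3 go.py
python3 - <<'E'
from h import *
S=imaging.grab_frame("side")
th=np.linspace(0,6.28,200)
for x,y in((.500,.2115),(.505,.2115),(.495,.2115)):
    q=proj(S,np.concatenate([np.c_[x+.0205*np.cos(th),y+.0205*np.sin(th),th*0+z] for z in(0,.04)]));a=q[:200]
    print(x,"bottom pt",((a[a[:,1].argmax()]-[300,110]+.5)*6).round(),"right edge",((q[:,0].max()-300+.5)*6).round())
E
```

```text
t 21.48 pos [0.5007 0.2121 0.025 ] rot [-3.1416  0.      1.6706] F [-0.8 -0.9  1.6] gap 0.447
0.5 bottom pt [299. 425.] right edge 340.0
0.505 bottom pt [306. 430.] right edge 347.0
0.495 bottom pt [292. 420.] right edge 333.0
```

Request:
arm_command(
  increments=[
    [[0,0,-0.005],0],
    [[0,0,-0.02],0],
    [[0,0,-0.03],0],
    [[0,0,-0.03],0],
    [[0,0,-0.03],0],
  ],
)

```text
clock: 21.95
eef_pos: [0.5002, 0.2119, 0.1412]
tcp_rot: [-3.141, 0.0, 1.671]
ft_force: [1.3, 0.3, -1.6]
finger_gap: 0.446
```

Request:
arm_command(
  increments=[
    [[0,0,-0.01],0],
    [[0,0,0],0],
  ],
)

```text
clock: 22.12
eef_pos: [0.502, 0.2126, 0.1526]
tcp_rot: [3.137, -0.001, 1.671]
ft_force: [0.2, 0.1, -1.8]
finger_gap: 0.444
```

```bash
python3 go.py 0.5466,0.0092,0.15
```

```text
t 22.12 pos [0.502  0.2126 0.1526] rot [ 3.1372e+00 -1.1000e-03  1.6706e+00] F [ 0.2  0.1 -1.8] gap 0.444
0.5466,0.0092,0.15 tool shift mm [-206.8   24.1    2.4] rows@35 5.949694918824198
```

Request:
arm_command(
  increments=[
    [[-0.012,0.002,0],0],
    [[-0.022,0.003,0],0],
    [[-0.03,0.004,0],0],
    [[-0.03,0.003,0],0],
    [[-0.03,0.003,0],0],
  ],
)

```text
clock: 22.53
eef_pos: [0.5269, 0.0882, 0.1478]
tcp_rot: [-3.139, 0.0, 1.671]
ft_force: [-0.1, -0.5, -1.4]
finger_gap: 0.443
```

Request:
arm_command(
  increments=[
    [[-0.03,0.003,0],0],
    [[-0.025,0.003,0],0],
    [[-0.017,0.002,0],0],
    [[-0.011,0.002,0],0],
    [[0,0,0],0],
  ],
)

```text
clock: 22.95
eef_pos: [0.5457, 0.0067, 0.1484]
tcp_rot: [-3.139, -0.0, 1.669]
ft_force: [-1.1, -0.3, -1.0]
finger_gap: 0.445
```

Request:
arm_command(
  increments=[
    [[0,0,0],0],
    [[0,0,0],0],
  ],
)

```text
clock: 23.12
eef_pos: [0.5456, 0.0091, 0.1492]
tcp_rot: [-3.14, -0.0, 1.671]
ft_force: [0.9, 0.7, -0.5]
finger_gap: 0.445
```

```bash
python3 go.py 0.5466,0.0092,0.095
python3 - <<'E'
from h import *
S=imaging.grab_frame("side")
print(nets.boxes_of(S,"brown_bottle")[:2])
p=observe()["eef_pos"];th=np.linspace(0,6.28,60)
im=crop(S,280,140,90,110,5.4)
st=[.6508,.0190,.0997]   # stand as found by contact
BR2=[((-135,-29,5),(-135,29,5)),((-135,29,5),(-77,29,5)),((-77,29,5),(-77,-29,5)),((-77,-29,5),(-135,-29,5))]
draw(im,S,st,[(np.array(a,float),np.array(b,float)) for a,b in BR2],(280,140),5.4,.056)
for z in(0,):
    q=proj(S,np.c_[p[0]+.0205*np.cos(th),p[1]+.0205*np.sin(th),th*0+p[2]-.025+z]);cv2.polylines(im,[((q-[280,140]+.5)*5.4).astype(int)],True,(0,255,0),1)
cv2.imwrite("pics/g1.png",im)
E
```

```text
t 23.12 pos [0.5456 0.0091 0.1492] rot [-3.1403e+00 -3.0000e-04  1.6708e+00] F [ 0.9  0.7 -0.5] gap 0.445
0.5466,0.0092,0.095 tool shift mm [-0.   1.1 54.2] rows@35 1.5479769550815887
[{'bbox': [316.6, 172.3, 11.6, 29.1], 'score': 0.64}]
```

View pics/g1.png

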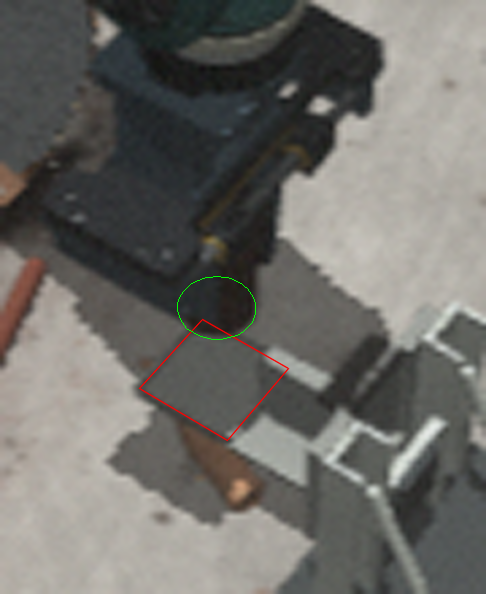

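Request:
arm_command(
  increments=[
    [[0,0,0.015],0],
    [[0,0,0.02],0],
    [[0,0,0.012],0],
    [[0,0,0.006],0],
    [[0,0,0],0],
  ],
)

```text
clock: 23.63
eef_pos: [0.5453, 0.009, 0.0957]
tcp_rot: [-3.139, -0.0, 1.671]
ft_force: [0.0, 0.2, -2.2]
finger_gap: 0.446
```

Request:
arm_command(
  increments=[
    [[0,0,0.002],0],
    [[0,0,0.002],0],
    [[0,0,0.001],0],
    [[0,0,0],0],
    [[0,0,0],0],
  ],
)

```text
clock: 24.05
eef_pos: [0.5463, 0.0086, 0.0923]
tcp_rot: [3.141, 0.0, 1.67]
ft_force: [-0.1, -0.8, -0.7]
finger_gap: 0.444
```

Request:
arm_command(
  increments=[
    [[0,0,0.001],0],
    [[0,0,0.001],0],
    [[0,0,0],0],
    [[0,0,0],0],
  ],
)

```text
clock: 24.38
eef_pos: [0.5461, 0.0086, 0.0899]
tcp_rot: [-3.141, -0.0, 1.67]
ft_force: [-0.1, -0.6, -1.9]
finger_gap: 0.443
```

Request:
arm_command(
  increments=[
    [[0,0,0.001],0],
    [[0,0,0.001],0],
    [[0,0,0],0],
    [[0,0,0],0],
  ],
)

```text
clock: 24.72
eef_pos: [0.5461, 0.0086, 0.0878]
tcp_rot: [-3.141, -0.0, 1.671]
ft_force: [-0.3, 0.1, -1.4]
finger_gap: 0.449
```

Request:
arm_command(
  increments=[
    [[0,0,0.001],0],
    [[0,0,0],0],
    [[0,0,0],0],
  ],
)

```text
clock: 24.97
eef_pos: [0.5461, 0.0086, 0.0869]
tcp_rot: [-3.141, -0.0, 1.671]
ft_force: [0.2, 0.8, -1.3]
finger_gap: 0.444
```

Request:
arm_command(
  increments=[
    [[0,0,0.001],0],
    [[0,0,0],0],
    [[0,0,0],0],
  ],
)

```text
clock: 25.22
eef_pos: [0.5463, 0.0086, 0.086]
tcp_rot: [3.141, 0.0, 1.671]
ft_force: [0.0, -0.4, 1.8]
finger_gap: 0.447
```

Request:
arm_command(
  increments=[
    [[0,0,0.0005],0],
    [[0,0,0],0],
    [[0,0,0],0],
  ],
)

```text
clock: 25.47
eef_pos: [0.5464, 0.0086, 0.0857]
tcp_rot: [3.141, 0.0, 1.67]
ft_force: [-1.6, 0.3, 4.8]
finger_gap: 0.444
```

Request:
arm_command(
  increments=[
    [[0,0,0],0],
    [[0,0,0],0],
    [[0,0,0],0],
    [[0,0,0],0],
  ],
  fingers=-0.05,
)

```text
clock: 25.8
eef_pos: [0.5461, 0.0086, 0.0853]
tcp_rot: [-3.141, -0.0, 1.67]
ft_force: [0.4, -0.3, 0.5]
finger_gap: 0.528
```

Request:
arm_command(
  increments=[
    [[0,0,0],0],
    [[0,0,0],0],
    [[0,0,0],0],
    [[0,0,0],0],
    [[0,0,0],0],
  ],
  fingers=-0.6,
)

```text
clock: 26.22
eef_pos: [0.5461, 0.0086, 0.0854]
tcp_rot: [-3.142, 0.0, 1.67]
ft_force: [0.4, -0.4, 0.3]
finger_gap: 0.8
```

Request:
arm_command(
  increments=[
    [[0,0,-0.01],0],
    [[0,0,-0.02],0],
    [[0,0,-0.03],0],
    [[0,0,-0.03],0],
    [[0,0,-0.03],0],
  ],
)

```text
clock: 26.63
eef_pos: [0.5459, 0.0086, 0.2074]
tcp_rot: [-3.141, 0.0, 1.67]
ft_force: [-0.2, 0.4, -1.3]
finger_gap: 0.799
```

Request:
arm_command(
  increments=[
    [[0,0,-0.02],0],
    [[0,-0.01,0],0],
    [[0.02,-0.01,0],0],
    [[0.03,-0.01,0],0],
    [[0.03,0,0],0],
  ],
)

```text
clock: 27.05
eef_pos: [0.5062, 0.0854, 0.2253]
tcp_rot: [-3.141, 0.0, 1.669]
ft_force: [0.6, -1.0, -0.1]
finger_gap: 0.797
```

Request:
arm_command(
  increments=[
    [[0.03,0,0],0],
    [[0.03,0,0],0],
    [[0.03,0,0],0],
    [[0.03,0,0],0],
    [[0.02,0,0],0],
  ],
)

```text
clock: 27.47
eef_pos: [0.4934, 0.2265, 0.2254]
tcp_rot: [-3.141, -0.0, 1.671]
ft_force: [0.7, -0.4, -0.9]
finger_gap: 0.8
```

```bash
python3 go.py
cat > m6.py <<'E'
from h import *
th=np.linspace(0,6.28,60)
T=imaging.grab_frame("top");S=imaging.grab_frame("side")
for c,p in(("top",T),("side",S)):
    for n in("brown_bottle","bracket","shot_jar","mug"): print(c,n,[(np.round(d["bbox"],1).tolist(),round(d["score"],2)) for d in nets.boxes_of(p,n)[:1]])
    q=proj(p,np.concatenate([np.c_[.5458+a*np.cos(th),.0089+a*np.sin(th),th*0+z] for a,z in((.0205,.061),(.0205,.116),(.016,.143),(.016,.159))]))
    print("expected bottle box",np.r_[q.min(0),np.ptp(q,0)].round(1))
    q=proj(p,place([.6508,.019,.0997],[[-138,-32,-4],[-138,32,-4],[0,-55,80],[0,55,80],[0,-55,0],[0,55,0]],.06));print("expected bracket box",np.r_[q.min(0),np.ptp(q,0)].round(1))
E
python3 m6.py
```

```text
t 27.47 pos [0.4934 0.2265 0.2254] rot [-3.1414e+00 -1.0000e-04  1.6713e+00] F [ 0.7 -0.4 -0.9] gap 0.8
top brown_bottle [([311.5, 188.2, 17.4, 17.5], 0.48)]
top bracket [([299.0, 156.8, 36.5, 53.7], 0.79)]
top shot_jar [([395.5, 150.5, 38.0, 31.8], 0.7)]
top mug [([395.7, 152.0, 37.2, 29.9], 0.66)]
expected bottle box [313.3 186.8  14.1  18.1]
expected bracket box [298.7 156.4  38.   53.5]
side brown_bottle [([314.2, 183.1, 16.2, 28.6], 0.54)]
side bracket [([301.3, 200.2, 57.9, 35.4], 0.84)]
side shot_jar [([388.7, 145.5, 28.0, 43.1], 0.67)]
side mug [([255.2, 285.0, 48.1, 42.9], 0.98)]
expected bottle box [312.3 184.5  14.4  30.9]
expected bracket box [304.  198.2  58.   42.8]
```

```bash
python3 -c "
from bench import manip; print(manip.finish_job())"
```

```text
the job is handed in; nothing more can be done
None
```

I hung the bracket in the upper slots and pressed its pad down until the catch locked. Then I stood the brown bottle on the rimmed end of the shelf and handed in the job at about 27.5 s of the 64 s.

- **Bracket:** The catch gave way under 7–8 N of pressing. The pad then stopped hard at z = 0.1396 m (home is 0.140 m), where I pressed with 21 N.
- **Lock:** I gripped the rib again and pulled up with about 17 N. The gripper rose only about 2–3 mm, so I take the catch as locked. I did not read the catch position directly.
- **Bottle:** It touched the shelf at z ≈ 0.061 m, as expected with the sag. After release, the network boxes put it upright on the shelf, within about 2.5 px of where it should be in both cameras.
- **Jar and mug:** In the side view their boxes were the same as at the start.
- **Checks that disagreed:** In the last top view the network labelled the mug as the jar. The jar may have been hidden by the arm, so only the side view confirms it. The side-view bracket box came out about 7 px shorter than I predicted, which may be the bottle and the uprights hiding part of it.

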